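# Slide a flush gauge plate out of its tray and load it into the checking block

### The arm

A 6-joint arm with a two-finger parallel gripper is mounted at the origin on a cart in front of the work surface, level with it; the furniture and walls round the work are solid. World frame = base frame: x ahead of the robot, y to its left, z up, the work surface at z = 0. Lengths are in m, angles in degrees, forces in N, time in s.
With the tool pointing down it reaches from about 0.4 to 0.825 m from the base axis. Payload 7 kg.
Tool frame: the origin (TCP) lies between the finger pads; the fingertips stand 19 mm ahead of it and the grasp point (between the pads) is the TCP; z points along the fingers, y is the line along which they close (so a half turn about z gives the same grasp; the last joint's range is limited). The gripper opens to 88 mm and grips with 3 to 60 N. Pads are 19 mm wide; open, the fingers measure 130 mm over their backs; the gripper's body (78 mm by 193 mm) begins 47 mm behind the grasp point.
Start: joints at [83.658, 20.546, 0.682, 0, -70.136, -16.507], TCP at [0.262, 0.622, 0.246] pointing down, gripper open.
Joint ranges: [-176.03, 176.03], [-82.01, 121.73], [-58.28, 71.71], [-173.87, 95.51], [-174.79, -0.11], [-173.66, 173.66]. Speed limits (degrees/s): [136.94, 136.94, 172.46, 180, 180, 180].

### API

Orientations are given as [roll, pitch, yaw] about the fixed x, y, z axes, in that order (R = Rz(yaw) Ry(pitch) Rx(roll)).
In Python, from plant import get_obs, snapshot, close_job, spot_in, spot_point gives the robot as it stands.
- The arm moves only by the tool play_rows, never from a script. Its argument "plan" is a list of rows, each a list of 6 numbers: the shift along the tool's x, y, z in cm, then the turn, a rotation vector about the tool's x, y, z in degrees. A call has 1 to 20 rows; each row shifts and turns the commanded pose from where the row before left it, along the tool's axes as they then stand; what a row does not reach is not made up. A row lasts 1/12 s, in which the tool goes at most 41.7 mm and 7.16 degrees, less where a joint would pass 70% of its speed; a pose out of reach is approached as far as the arm can. A call is refused whole if a number of a shift passes 4.17 or a number of a turn 7.16, either way. A call with a gripper value outside its range is refused whole. "grip" is the finger opening in cm, from 0 to 8.76, set as the call begins (left out, the last holds). The fingers move at their own pace and stop on an object; the grip force is fixed at half the most. Time passes only in rows, so rows that do not move let the fingers close. It gives the time, the measured TCP pose, the force, the opening and the grip force at its end, in the units of the state.
- get_obs(): the state, without advancing time (a new reading comes with each control period).
- snapshot(name): name is "scene" or "side" or "wrist"; returns a dict with "frame" (400x640x3 uint8, red, green, blue), "fx", "fy", "cx", "cy" (pixels), "position" and "attitude" of the camera in the world. Camera axes: x right, y down, z forward; pixel columns grow to the right and rows downward; lengths in m; the calibration is good to about 2 mm. A picture is of the moment at which its call begins. There is no depth.
- close_job(): hands the job in; it is judged then, once.
Trained networks look in the newest picture that a camera, given by its name, has taken for a name from the list of things; names that differ only in an ending like _2 or _b are one class to them, and where a whole thing is asked for, a point or a joint stands for the part that bears it (a point fixed in the world has none). Each returns a list of dicts, best first, with "score" (0 to 1); they miss things now and then, are a little off and sometimes report something else, mostly with a low value. They report only what shows in the picture. A call takes as long as a camera call. They do not tell look-alikes from the thing itself.
- spot_in(camera, thing): "position" ([x, y, z] in m, in world coordinates, good to about 4 mm: the middle of the surface that is visible of it).
- spot_point(camera, thing): "position" ([x, y, z] in m, in world coordinates, good to about 4 mm: a listed point, or the origin of a listed thing).
The state is a dict: "clock": time; "joint_pos": joint angles; "qvel": joint speeds; "tau": joint torques, N m; "tool_pos": TCP position; "orientation": TCP orientation; "force": force on the tool from outside, world axes, zero at the start; "moment": the same for the moment, N m; "opening": finger opening in m; "gripper_force": force on a finger pad.
Only numpy, scipy, OpenCV 4.12 (cv2) and the standard library are available. Lean on these libraries where they do the work, as an engineer would, in place of code of your own. Each camera call takes 0.05 s, during which the arm holds its last target. There are 200 camera calls.

### The job

The brass gauge plate lies sunk in the blue tray with no side to take hold of: press on its top, just hard enough to overcome the two sprung shoes that hold it, and slide it out of the tray's open end until a quarter to a third of its length overhangs, lying flat. Then pinch the overhanging part by its two sides, carry it to the aluminium checking block, lay it flat between the dark guides and push it gently home until you feel it bear against the black stop, and let go. Never lean hard (no more than 20 N) on the plate, the tray or the block, do not drop the plate, and leave the other things where they are.

Things in the scene. Friction and masses are not known exactly. Their poses are not given: they have to be found in the camera images.
- plate_center (a point): Centre (half-way up) of the loose brass gauge plate: 120 mm long (its x), 48 mm wide (its y), 3 mm thick, 0.1 to 0.2 kg, slick underside, grippy top; two thin dark lines across its top. It starts flat in the tray's channel, 3 to 12 mm from the back wall. Its x axis points away from the tray's open end.
- tray_lip (a point): Point on the fixed blue tray: middle of the channel's open end, at the channel's floor, 50 mm above the table, on the tray's upright front face. x points along the channel into the tray, y to the left across it, z up. In front (negative x) is free air.
- seat_stop (a point): Point on the fixed aluminium checking block: foot of the black stop's front face, mid-width, at the seat's floor, 50 mm above the table. x points into the stop, y left, z up. The floor runs 78 mm from the block's upright open front (x = -78 mm) to the stop (x = 0): a plate that is home overhangs the front by 42 mm.
- tray: The blue tray, 172 mm long (x), 86 mm wide, fastened down; origin on the table under its middle, 86 mm behind the open end; axes as its lip point. Its channel is 160 mm long to the back wall (12 mm high) and 53 mm wide between side rails 3 mm high, flush with the plate's top. Its dark floor is sprung: it gives about 1 mm per 40 N.
- seat: The aluminium checking block, 120 mm long (x), 110 mm wide, fastened down; origin on the table under its middle, 60 mm behind its front face; axes as the stop point. Two dark guides 10 mm high leave 52 mm between them, flared over the front 20 mm. The stop is 22 mm high, 90 mm wide, with two 5 mm screw heads on top.
- stop: The black stop, part of the checking block; origin on the table under the block's middle, axes as the stop point; its front face lies 18 mm beyond the origin (+x). It is cushioned: gives about 1 mm per 15 N and springs back. Home means the plate bears on it with a light push (about 5 to 10 N).
- shoes (a point): Middle between two small black sprung shoes let into the tray's side rails, at floor level, 106 mm in from the open end; x, y, z as the lip point. They press on the plate's sides and hold it back with about 3 to 5 N until some 25 mm overhang, then it is free. A press of about 9 to 14 N on its top drags it by friction; less slips.
- tray_floor: The dark steel floor of the tray's channel, 160 mm long, 51 mm wide; origin at the middle of its top face, 80 mm behind the open end; sprung downwards, about 1 mm per 40 N.
- plate: The brass gauge plate; origin at the centre of its underside. Same axes as its centre point.
- block: Bystander: loose grey steel setup block with four holes, 50x50x25 mm; origin at the centre of its underside.
- ring: Bystander: loose steel ring gauge, 38 mm across, 12 mm high; origin at the centre of its underside.
- glue: Bystander: loose glue pot, 57 mm across, 62 mm high; origin at the centre of its underside.
Things that resemble listed ones, but are neither listed nor needed, are in the scene too. What is meant by the plate is not green or red, and is the larger of those in its own colour.

How it is judged:
By the outcome, as a careful person would: the job done as asked, in the order asked, and still so for the second after the job is handed in, with the robot touching nothing.
It also fails if it takes over 72 s, if anything falls off the work surface, if the arm or the gripper's body presses on something with over 40 N, if the wrist force passes 120 N, or if a joint passes its speed limit or range.

## Working session

There is one attempt and no reset: what is moved stays moved. The work goes in short steps, Python scripts to look and compute and a tool call to move; the robot and the scene stay as the last step left them, time stands still between calls to the robot, and variables do not carry over. Pictures are saved under pics/ and viewed, at most 10 in all, crops included, and the job is handed in when it is done.

Besides the shell and the picture viewer there is one more tool, called after "Emit:" as name(argument=value, ...) on one line, values as JSON. play_rows: Moves the arm, as the interface text tells. Its arguments: {"type":"object","properties":{"plan":{"type":"array","items":{"type":"array","items":{"type":"number"}}},"grip":{"type":"number"}},"required":["plan"]}

```bash
mkdir -p pics; cat > h.py <<'E'
import numpy as np, cv2
from plant import *
def snap(c,n):
    s=snapshot(c); cv2.imwrite(f'pics/{n}.png',s['frame'][:,:,::-1]); return s
E
python3 - <<'E'
from h import *
o=get_obs(); print(o)
for c in ['scene','side']:
    s=snap(c,c+'0'); print({k:v for k,v in s.items() if k!='frame'})
    for t in ['plate_center','tray_lip','seat_stop','shoes','tray','seat','block','ring','glue']:
        print(c,t,[(np.round(d['position'],4).tolist(),round(d['score'],2)) for d in spot_point(c,t)][:4])
a=np.hstack([cv2.imread('pics/scene0.png')]); 
E
```

```text
{'clock': 0.0, 'joint_pos': array([ 8.36590888e+01,  2.05907546e+01,  6.32769372e-01, -2.14101975e-02,
       -7.01347405e+01, -1.65067700e+01]), 'qvel': array([ 0.06667596,  0.0115041 , -0.02356452, -0.03821548,  0.02153754,
        0.05815608]), 'tau': array([ 7.34117912e-04, -5.82710373e+01,  2.93064415e+01,  6.99800581e+00,
        6.95346709e-03, -1.59070282e-04]), 'tool_pos': array([0.26192857, 0.62160351, 0.24461865]), 'orientation': array([ 1.79905377e+02, -7.05141844e-03, -2.28549670e+01]), 'force': array([-0.04383188,  0.11044871, -0.21304282]), 'moment': array([ 0.01598236, -0.00817214,  0.00968599]), 'gripper_force': 0.0, 'opening': 0.08767358843716999}
{'fx': 428.7649781370729, 'fy': 428.7649781370729, 'cx': 320.99251951492033, 'cy': 197.66756671351186, 'position': array([-0.15348361, -0.65061061,  1.03238113]), 'attitude': array([-137.89820876,   -0.6287833 ,  -58.42981295])}
scene plate_center [([0.4217, -0.6183, 0.0014], 0.95), ([0.3909, 0.1688, -0.0024], 0.74), ([0.4023, -0.2908, 0.0005], 0.71), ([0.5708, -0.1718, 0.0494], 0.55)]
scene tray_lip [([0.4826, -0.1538, 0.
[... 647 characters left out ...]
3, -1.3704837 ,  0.67943244]), 'attitude': array([-116.95819344,   -1.20134096,    3.19404936])}
side plate_center [([0.4205, -0.6228, 0.0054], 0.74), ([0.403, -0.2918, -0.0011], 0.73), ([0.3895, 0.1634, 0.0024], 0.67), ([0.5653, -0.1705, 0.0518], 0.5)]
side tray_lip [([0.4775, -0.1515, 0.0521], 0.69)]
side seat_stop [([0.5998, 0.1844, 0.0504], 0.8)]
side shoes [([0.5839, -0.1741, 0.0506], 0.69), ([0.6102, 0.0068, -0.0006], 0.61)]
side tray [([0.5621, -0.1684, -0.0014], 0.72)]
side seat [([0.5787, 0.1868, 0.0004], 0.58)]
side block [([0.4878, -0.0132, -0.0021], 0.51)]
side ring [([0.6101, 0.0036, -0.0003], 0.64)]
side glue [([0.7888, 0.065, -0.0008], 0.83), ([0.5823, -0.1766, 0.0515], 0.48)]
```

View pics/scene0.png

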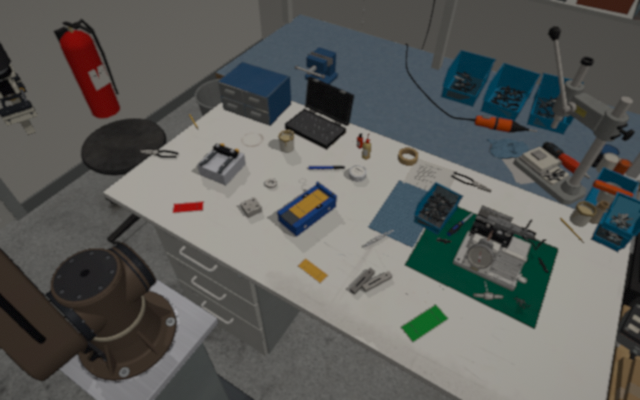

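View pics/side0.png

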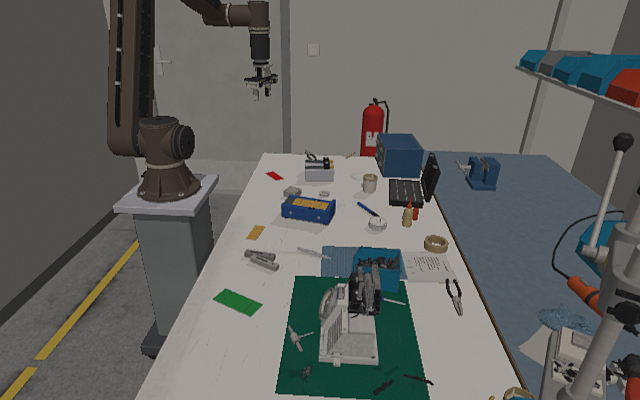

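The scene picture shows the tray (blue) at about (307,207) with the brass plate in it, the seat at (222,162), and decoy plates in red, green and small brass. I'll go over the seat for a wrist view.

Emit:
play_rows(plan=[[2.43,1.94,-0.22,0,0,0],[2.43,1.94,-0.22,0,0,0],[2.43,1.94,-0.22,0,0,0],[2.43,1.94,-0.22,0,0,0],[2.43,1.94,-0.22,0,0,0],[2.43,1.94,-0.22,0,0,0],[2.43,1.94,-0.22,0,0,0],[2.43,1.94,-0.22,0,0,0],[2.43,1.94,-0.22,0,0,0],[2.43,1.94,-0.22,0,0,0],[2.43,1.94,-0.22,0,0,0],[2.43,1.94,-0.22,0,0,0],[2.43,1.94,-0.22,0,0,0],[2.43,1.94,-0.22,0,0,0],[2.43,1.94,-0.22,0,0,0],[2.43,1.94,-0.22,0,0,0],[0,0,0,0,0,-7],[0,0,0,0,0,-7],[0,0,0,0,0,-7],[0,0,0,0,0,-2]])

```text
clock: 2.67
tool_pos: [0.5, 0.1846, 0.2809]
orientation: [-180.0, -0.0, 0.5]
force: [-2.4, 0.1, -1.0]
opening: 0.0877
gripper_force: 0.0
```

```bash
python3 - <<'E'
from h import *
s=snap('wrist','w1'); print({k:v for k,v in s.items() if k!='frame'}); o=get_obs(); print(o['tool_pos'],o['orientation'],o['force'])
for t in ['seat_stop','seat','stop']:
    print(t,[(np.round(d['position'],4).tolist(),round(d['score'],2)) for d in spot_point('wrist',t)][:4])
E
```

```text
{'fx': 286.165777212311, 'fy': 286.165777212311, 'cx': 317.9221357233467, 'cy': 200.85308428537775, 'position': array([0.56912168, 0.18432127, 0.41916132]), 'attitude': array([ 1.65043941e+02,  1.09392473e-02, -8.94687998e+01])}
[0.49996396 0.18475064 0.28090868] [-1.79987408e+02 -1.23156044e-02  4.33267514e-01] [ 0.33657723  0.11123257 -0.2277359 ]
seat_stop [([0.5934, 0.1879, 0.051], 0.57)]
seat [([0.5799, 0.1832, 0.0019], 0.9)]
stop []
```

View pics/w1.png

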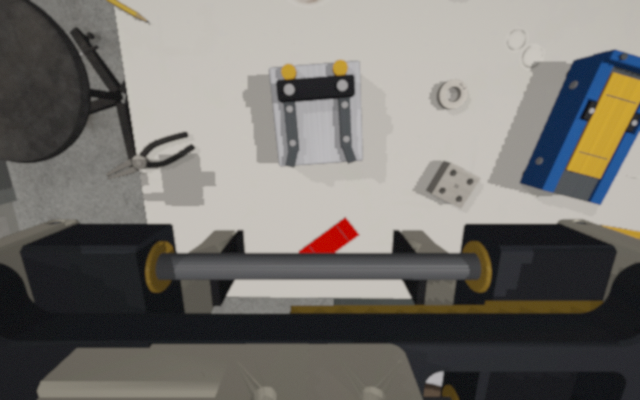

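The wrist view shows the seat at about (317,115): black stop at (316,88), guides at (290,133) and (347,130), open front toward the robot. I'll rectify the view onto z = 50 mm, and do the same for the tray.

```bash
cat >> h.py <<'E'
from scipy.spatial.transform import Rotation as R
def proj(s,P):
    P=np.atleast_2d(P); M=R.from_euler('xyz',s['attitude'],degrees=True).as_matrix()
    c=(P-s['position'])@M
    return np.c_[s['fx']*c[:,0]/c[:,2]+s['cx'],s['fy']*c[:,1]/c[:,2]+s['cy']]
def rect(s,xr,yr,z,k,n):
    # top view: up=+x, left=+y, k px per mm ; grid 10mm
    w=int((yr[1]-yr[0])*1000*k);h=int((xr[1]-xr[0])*1000*k)
    W=np.array([[xr[1],yr[1],z],[xr[1],yr[0],z],[xr[0],yr[0],z],[xr[0],yr[1],z]])
    H=cv2.getPerspectiveTransform(proj(s,W).astype(np.float32),np.float32([[0,0],[w,0],[w,h],[0,h]]))
    im=cv2.warpPerspective(s['frame'][:,:,::-1].copy(),H,(w,h),flags=cv2.INTER_CUBIC)
    cv2.imwrite(f'pics/{n}.png',im); return im
E
python3 - <<'E'
from h import *
s=snapshot('wrist'); rect(s,(0.505,0.645),(0.115,0.255),0.05,4,'r1')
E
```

```text
(no output)
```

View pics/r1.png

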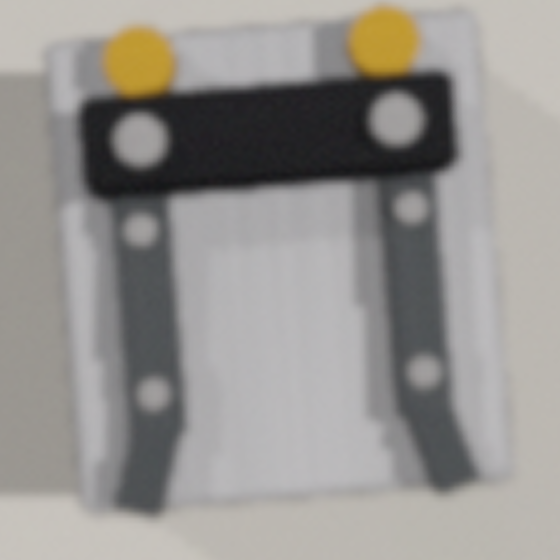

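Emit:
play_rows(plan=[[0,2.95,0,0,0,1],[0,2.95,0,0,0,1],[0,2.95,0,0,0,1],[0,2.95,0,0,0,1],[0,2.95,0,0,0,1],[0,2.95,0,0,0,1],[0,2.95,0,0,0,1],[0,2.95,0,0,0,1],[0,2.95,0,0,0,1],[0,2.95,0,0,0,1],[0,2.95,0,0,0,1],[0,2.95,0,0,0,1],[0,0,0,0,0,0],[0,0,0,0,0,0]], grip=0)

```text
clock: 4.08
tool_pos: [0.4665, -0.168, 0.2807]
orientation: [180.0, 0.0, -12.1]
force: [0.5, 0.2, 0.1]
opening: 0.0026
gripper_force: 0.0
```

Seat: front corners (88,512),(508,474), back corners (50,45),(478,10) → yaw ≈ 4.6°, centre ≈ (0.580, 0.1847), stop foot ≈ (0.598, 0.186). The guide midline agrees. Next the tray.

```bash
python3 - <<'E'
from h import *
s=snapshot('wrist'); print(s['position'],s['attitude']); rect(s,(0.455,0.665),(-0.26,-0.08),0.053,3.3,'r2')
for t in ['plate_center','tray_lip','shoes','tray','tray_floor']:
    print(t,[(np.round(d['position'],4).tolist(),round(d['score'],2)) for d in spot_point('wrist',t)][:3])
E
```

```text
[ 0.53413902 -0.18334865  0.41896497] [ 1.65027442e+02 -6.57474553e-03 -1.02049602e+02]
plate_center [([0.3916, 0.166, -0.0007], 0.96), ([0.5709, -0.1714, 0.0488], 0.94), ([0.3961, -0.2927, 0.0035], 0.83)]
tray_lip [([0.4805, -0.1489, 0.048], 0.79)]
shoes []
tray []
tray_floor []
```

View pics/r2.png

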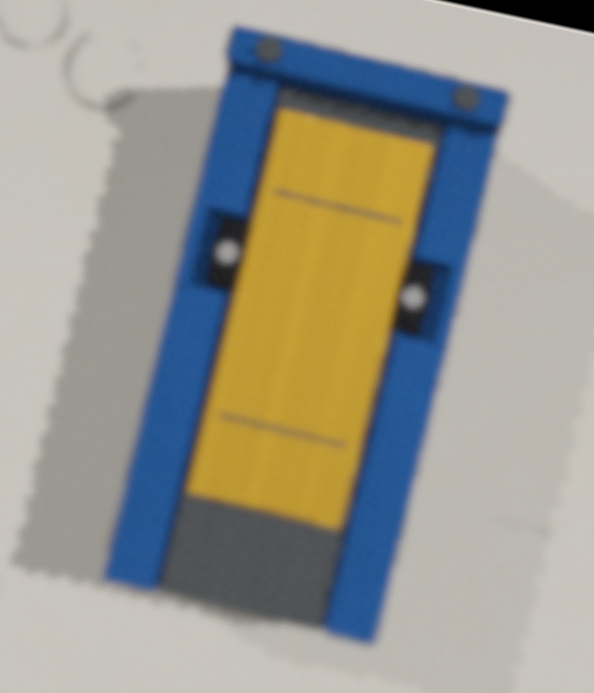

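Plate corners at (186,494),(341,529),(436,144),(280,108): yaw −13.4°, centre (0.568,−0.174). The tray lip is at (241,610), so the gap from plate to lip is about 30.6 mm and I need a slide of about 66 mm for 35 mm overhang.

Emit:
play_rows(plan=[[1.01,-0.16,1.9,0,0,0.13],[1.01,-0.16,1.9,0,0,0.13],[1.01,-0.16,1.9,0,0,0.13],[1.01,-0.16,1.9,0,0,0.13],[1.01,-0.16,1.9,0,0,0.13],[1.01,-0.16,1.9,0,0,0.13],[1.01,-0.16,1.9,0,0,0.13],[1.01,-0.16,1.9,0,0,0.13],[1.01,-0.16,1.9,0,0,0.13],[1.01,-0.16,1.9,0,0,0.13],[0,0,0.3,0,0,0],[0,0,0.3,0,0,0],[0,0,0.3,0,0,0],[0,0,0.3,0,0,0],[0,0,0,0,0,0],[0,0,0,0,0,0]], grip=0)

```text
clock: 5.72
tool_pos: [0.5691, -0.1729, 0.0796]
orientation: [-180.0, -0.1, -13.1]
force: [-0.2, 0.5, 0.9]
opening: 0.0003
gripper_force: 0.0
```

```bash
python3 - <<'E'
from h import *
s=snap('wrist','w2');o=get_obs(); print(o['tool_pos'],o['orientation'],o['force'],o['opening'])
E
```

```text
[ 0.56916533 -0.17293236  0.07963626] [-1.79984239e+02 -7.10019674e-02 -1.31432037e+01] [ 1.32396634 -0.14115118  0.42680132] 0.0005151886448870969
```

View pics/w2.png

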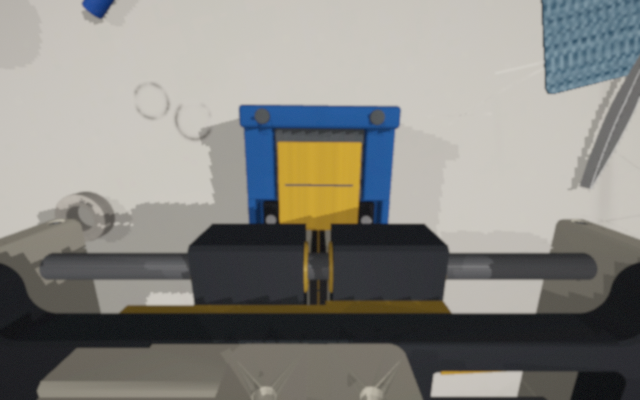

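The view shows the closed fingers (col ~318) centred over the plate (col ~319), square with the tray. Descending gently.

Emit:
play_rows(plan=[[0,0,0.1,0,0,0],[0,0,0.1,0,0,0],[0,0,0.1,0,0,0],[0,0,0.1,0,0,0],[0,0,0.1,0,0,0],[0,0,0.05,0,0,-0.1],[0,0,0.05,0,0,0.3],[0,0,0,0,0,0],[0,0,0,0,0,0]])

```text
clock: 6.52
tool_pos: [0.569, -0.173, 0.0727]
orientation: [180.0, 0.0, -13.4]
force: [-0.0, 0.3, 0.2]
opening: 0.0005
gripper_force: 0.0
```

Emit:
play_rows(plan=[[0,0,0.03,0,0,0],[0,0,0.03,0,0,0],[0,0,0,0,0,0],[0,0,0,0,0,0]])

```text
clock: 6.85
tool_pos: [0.569, -0.173, 0.0724]
orientation: [180.0, -0.0, -13.3]
force: [-0.8, 1.0, 2.8]
opening: 0.0003
gripper_force: 1.1
```

Emit:
play_rows(plan=[[0,0,0.03,0,0,0],[0,0,0,0,0,0],[0,0,0,0,0,0]])

```text
clock: 7.1
tool_pos: [0.5691, -0.173, 0.0723]
orientation: [180.0, -0.0, -13.3]
force: [-1.8, 1.1, 5.9]
opening: 0.0001
gripper_force: 2.7
```

Emit:
play_rows(plan=[[0,0,0.03,0,0,0],[0,0,0.02,0,0,0],[0,0,0,0,0,0],[0,0,0,0,0,0]])

```text
clock: 7.43
tool_pos: [0.5692, -0.173, 0.0721]
orientation: [180.0, -0.0, -13.3]
force: [-2.9, 1.2, 8.6]
opening: 0.0006
gripper_force: 4.3
```

Emit:
play_rows(plan=[[0,0,0.03,0,0,0],[0,0,0.02,0,0,0],[0,0,0,0,0,0],[-0.05,0,0,0,0,0],[-0.1,0,0,0,0,0],[-0.15,0,0,0,0,0],[-0.2,0,0,0,0,0]])

```text
clock: 8.02
tool_pos: [0.5667, -0.1721, 0.0722]
orientation: [-180.0, -0.3, -13.3]
force: [4.0, -1.6, 6.4]
opening: 0.0006
gripper_force: 3.1
```

Emit:
play_rows(plan=[[0,0,0.03,0,0,0],[0,0,0.03,0,0,0],[0,0,0,0,0,0],[0,0,0,0,0,0]])

```text
clock: 8.35
tool_pos: [0.5661, -0.172, 0.072]
orientation: [-180.0, -0.2, -13.3]
force: [1.5, 0.2, 12.7]
opening: 0.0007
gripper_force: 5.8
```

```bash
cat >> h.py <<'E'
def gap(s,z=0.0515):
    # plate's front edge relative to lip along the tray axis (mm): sees nothing -> None
    pass
E
python3 - <<'E'
from h import *
s=snapshot('wrist'); o=get_obs(); print(o['tool_pos'],o['orientation'],o['force'])
hsv=cv2.cvtColor(s['frame'],cv2.COLOR_RGB2HSV)
m=cv2.inRange(hsv,(15,120,80),(32,255,255)); m[230:]=0; m[:,:270]=0; m[:,370:]=0
ys,xs=np.nonzero(m); print(ys.min(),[np.nonzero(m[:,c])[0].min() for c in (290,310,330,350)])
E
```

```text
[ 0.56615845 -0.17200754  0.07206817] [-179.98618913   -0.24737126  -13.29334495] [ 0.7350471  -0.06432781 12.37894452]
141 [np.int64(141), np.int64(141), np.int64(141), np.int64(141)]
```

Emit:
play_rows(plan=[[-0.1,0,0,0,0,0],[-0.15,0,0,0,0,0],[-0.2,0,0,0,0,0],[-0.2,0,0,0,0,0],[-0.2,0,0,0,0,0],[-0.15,0,0,0,0,0]])

```text
clock: 8.9
tool_pos: [0.5573, -0.1698, 0.0721]
orientation: [-180.0, -0.4, -13.3]
force: [3.7, -1.0, 7.9]
opening: 0.0001
gripper_force: 4.2
```

```bash
cat >> h.py <<'E'
def back():
    s=snapshot('wrist'); o=get_obs()
    hsv=cv2.cvtColor(s['frame'],cv2.COLOR_RGB2HSV)
    m=cv2.inRange(hsv,(15,120,80),(32,255,255)); m[228:]=0; m[:,:270]=0; m[:,370:]=0
    v=np.median([np.nonzero(m[:,c])[0].min() for c in range(295,346,5)])
    M=R.from_euler('xyz',s['attitude'],degrees=True).as_matrix()
    d=M@np.array([(320-s['cx'])/s['fx'],(v-s['cy'])/s['fy'],1]); p=s['position']+d*(0.053-s['position'][2])/d[2]
    u=np.array([np.cos(np.radians(13.4)),-np.sin(np.radians(13.4))])
    L=np.array([.4802,-.153])
    print('row',v,'overhang est',120-1000*(p[:2]-L)@u,'tool x from lip',1000*(o['tool_pos'][:2]-L)@u, 'lateral',1000*(o['tool_pos'][:2]-L)@np.array([-u[1],u[0]]), o['force'].round(1))
E
python3 -c "from h import *; back()"
```

```text
row 141.0 overhang est -19.690119491760214 tool x from lip 78.54768046363161 lateral 1.5258138855688468 [ 3.8 -0.7 10.3]
```

It drags without slipping.

Emit:
play_rows(plan=[[0,0,0.02,0,0,0],[-0.1,0,0,0,0,0],[-0.2,0,0,0,0,0],[-0.2,0,0,0,0,0],[-0.2,0,0,0,0,0],[-0.2,0,0,0,0,0],[-0.2,0,0,0,0,0],[-0.2,0,0,0,0,0],[-0.2,0,0,0,0,0]])

```text
clock: 9.7
tool_pos: [0.5431, -0.1663, 0.0721]
orientation: [-180.0, -0.4, -13.3]
force: [5.5, -0.9, 9.5]
opening: 0.0004
gripper_force: 4.8
```

```bash
python3 -c "from h import *; back()"
```

```text
row 141.0 overhang est -5.026842258105546 tool x from lip 63.73704887652857 lateral 1.5865100163369794 [ 2.7 -1.2 10.9]
```

Emit:
play_rows(plan=[[-0.1,0,0,0,0,0],[-0.2,0,0,0,0,0],[-0.2,0,0,0,0,0],[-0.2,0,0,0,0,0],[-0.2,0,0,0,0,0],[-0.2,0,0,0,0,0],[-0.2,0,0,0,0,0],[-0.2,0,0,0,0,0],[-0.2,0,0,0,0,0],[-0.2,0,0,0,0,0],[-0.1,0,0,0,0,0]])

```text
clock: 10.67
tool_pos: [0.5235, -0.1616, 0.072]
orientation: [-180.0, -0.4, -13.3]
force: [5.4, -1.2, 10.0]
opening: 0.0004
gripper_force: 4.8
```

```bash
python3 -c "from h import *; back()"
```

```text
row 141.0 overhang est 15.058777619424873 tool x from lip 43.901854524009195 lateral 1.6570136607005777 [ 3.9 -1.2 11.8]
```

Emit:
play_rows(plan=[[-0.1,0,0,0,0,0],[-0.2,0,0,0,0,0],[-0.2,0,0,0,0,0],[-0.2,0,0,0,0,0],[-0.2,0,0,0,0,0],[-0.2,0,0,0,0,0],[-0.2,0,0,0,0,0],[-0.2,0,0,0,0,0],[-0.2,0,0,0,0,0],[-0.15,0,0,0,0,0],[-0.1,0,0,0,0,0],[0,0,0,0,0,0]])

```text
clock: 11.72
tool_pos: [0.5036, -0.157, 0.0719]
orientation: [-180.0, -0.3, -13.3]
force: [1.5, 0.4, 12.6]
opening: 0.0005
gripper_force: 6.6
```

```bash
python3 -c "from h import *; back()"
```

```text
row 141.0 overhang est 35.54014301694508 tool x from lip 23.731383096245764 lateral 1.5055587257994307 [ 0.4 -0.1 13. ]
```

Emit:
play_rows(plan=[[0,0,-0.2,0,0,0],[0,0,-0.5,0,0,0],[0,0,-1.5,0,0,0],[0,0,-2,0,0,0],[0,0,-2,0,0,0],[0,0,-2,0,0,0],[-0.7,0.02,0,0,0,0],[-0.7,0.02,0,0,0,0],[-0.7,0.02,0,0,0,0],[-0.7,0.02,0,0,0,0],[-0.7,0.02,0,0,0,0],[-0.7,0.02,0,0,0,0],[0,0.03,0,0,0,0],[0,0,0,0,0,0]])

```text
clock: 12.93
tool_pos: [0.4599, -0.1486, 0.1521]
orientation: [180.0, -0.0, -13.3]
force: [0.8, 0.3, 1.2]
opening: 0.0001
gripper_force: 0.0
```

Emit:
play_rows(plan=[[0,0,0,0,0,0],[0,0,0,0,0,0],[0,0,0,0,0,0],[0,0,0,0,0,0],[0,0,0,0,0,0],[0,0,0,0,0,0]], grip=8.76)

```text
clock: 13.43
tool_pos: [0.4602, -0.1487, 0.152]
orientation: [180.0, 0.0, -13.4]
force: [-0.1, 0.4, 0.2]
opening: 0.0351
gripper_force: 0.0
```

```bash
python3 - <<'E'
from h import *
s=snap('wrist','w3'); c=s['frame'][60:340,170:470,::-1]
o=get_obs(); print(o['tool_pos'],o['orientation'],o['force'],s['position'],s['attitude'])
s2=snapshot('scene')
a=cv2.resize(c,None,fx=1.9,fy=1.9,interpolation=2); b=cv2.resize(s2['frame'][170:245,260:350,::-1],None,fx=2.4,fy=2.4,interpolation=2)
im=np.zeros((a.shape[0],a.shape[1]+b.shape[1],3),np.uint8); im[:,:a.shape[1]]=a; im[:b.shape[0],a.shape[1]:]=b; cv2.imwrite('pics/c3.png',im); print(im.shape)
E
```

```text
[ 0.46022878 -0.1486859   0.15200132] [ 1.79997134e+02  6.95247211e-03 -1.33519214e+01] [ 0.2781034  -0.43843109 -0.43998819] [ 0.52751047 -0.16554066  0.29022379] [ 1.65024349e+02 -8.07870443e-03 -1.03338641e+02]
(532, 786, 3)
```

View pics/c3.png

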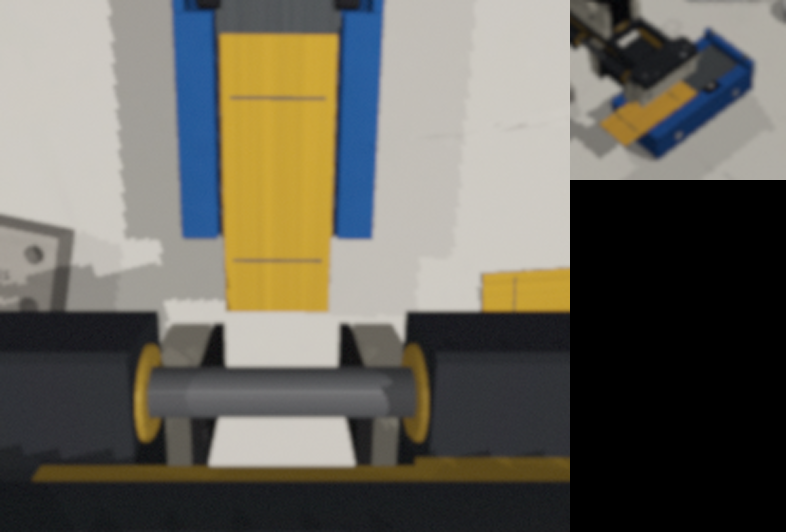

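```bash
python3 - <<'E'
from h import *
P=np.array([0.52751047,-0.16554066,0.29022379]);M=R.from_euler('xyz',[165.02435,-0.0081,-103.33864],degrees=True).as_matrix()
T=np.array([.46023,-.14869]);u=np.array([np.cos(np.radians(13.35)),-np.sin(np.radians(13.35))]);l=np.array([-u[1],u[0]])
for n,(c,r) in dict(lipL=(182,238),lipR=(372,238),endL=(228,311),endR=(328,311),backL=(219,33),backR=(338,33)).items():
    d=M@np.array([(170+c/1.9-317.922)/286.166,(60+r/1.9-200.853)/286.166,1]);p=P+d*(.053-P[2])/d[2]
    print(n,p.round(4),'rel tool fwd/left mm',(1000*(p[:2]-T)@u).round(1),(1000*(p[:2]-T)@l).round(1))
E
```

```text
lipL [ 0.4892 -0.1112  0.053 ] rel tool fwd/left mm 19.5 43.2
lipR [ 0.4697 -0.1935  0.053 ] rel tool fwd/left mm 19.6 -41.4
endL [ 0.4512 -0.1223  0.053 ] rel tool fwd/left mm -14.8 23.6
endR [ 0.4406 -0.1672  0.053 ] rel tool fwd/left mm -14.8 -22.6
backL [ 0.5672 -0.1492  0.053 ] rel tool fwd/left mm 104.2 24.2
backR [ 0.5561 -0.1961  0.053 ] rel tool fwd/left mm 104.2 -23.9
```

Plate lies flat, overhanging 34 mm (28.7 %), with the tool centred over the overhang. Open fully and descend, then close.

Emit:
play_rows(plan=[[0,0,0.3,0,0,0],[0,0,0.3,0,0,0],[0,0,0.3,0,0,0],[0,0,0.3,0,0,0],[0,0,0.3,0,0,0],[0,0,0.3,0,0,0],[0,0,0.3,0,0,0],[0,0,0.3,0,0,0],[0,0,0.3,0,0,0],[0,0,0.3,0,0,0]], grip=8.76)

```text
clock: 14.37
tool_pos: [0.4602, -0.1487, 0.1218]
orientation: [180.0, 0.0, -13.4]
force: [-0.6, -0.3, -0.4]
opening: 0.0876
gripper_force: 0.0
```

Emit:
play_rows(plan=[[0,0,0.5,0,0,0],[0,0,0.7,0,0,0],[0,0,0.7,0,0,0],[0,0,0.7,0,0,0],[0,0,0.7,0,0,0],[0,0,0.7,0,0,0],[0,0,0.7,0,0,0],[0,0,0.7,0,0,0],[0,0,0.7,0,0,0],[0,0,0.5,0,0,0],[0,0,0.45,0,0,0],[0,0,0,0,0,0],[0,0,0,0,0,0]])

```text
clock: 15.45
tool_pos: [0.4601, -0.1487, 0.0514]
orientation: [180.0, 0.0, -13.3]
force: [-0.4, -0.1, -0.0]
opening: 0.0875
gripper_force: 0.0
```

Emit:
play_rows(plan=[[0,0,0,0,0,0],[0,0,0,0,0,0],[0,0,0,0,0,0],[0,0,0,0,0,0],[0,0,0,0,0,0],[0,0,0,0,0,0],[0,0,0,0,0,0],[0,0,0,0,0,0],[0,0,0,0,0,0],[0,0,0,0,0,0]], grip=4)

```text
clock: 16.28
tool_pos: [0.4602, -0.1487, 0.0516]
orientation: [180.0, -0.0, -13.4]
force: [-0.0, -0.4, 1.4]
opening: 0.0466
gripper_force: 30.0
```

Emit:
play_rows(plan=[[0,0,-0.1,0,0,0],[0,0,-0.3,0,0,0],[0,0,-0.6,0,0,0],[0,0,-1,0,0,0],[0,0,-1,0,0,0],[0,0,-1,0,0,0],[0,0,-1,0,0,0],[0,0,-1,0,0,0],[0,0,-1,0,0,0],[0,0,-1,0,0,0],[0,0,-1,0,0,0],[0,0,-1,0,0,0],[0,0,0,0,0,0]])

```text
clock: 17.37
tool_pos: [0.4613, -0.1487, 0.1538]
orientation: [-180.0, -0.2, -13.3]
force: [0.9, 0.5, -1.1]
opening: 0.0468
gripper_force: 30.0
```

```bash
python3 - <<'E'
from h import *
s=snapshot('wrist'); s2=snapshot('side'); o=get_obs(); print(o['tool_pos'],o['orientation'],o['force'],o['moment'],o['opening'],o['gripper_force'],s['position'],s['attitude'])
uv=proj(s2,o['tool_pos'])[0]; print(uv)
x,y=int(uv[0]),int(uv[1])
a=s['frame'][20:320,170:470,::-1]; a=cv2.resize(a,None,fx=1.8,fy=1.8,interpolation=2)
b=cv2.resize(s2['frame'][y-45:y+45,x-30:x+60,::-1],None,fx=2.8,fy=2.8,interpolation=2)
im=np.zeros((a.shape[0],a.shape[1]+b.shape[1],3),np.uint8); im[:,:a.shape[1]]=a; im[:b.shape[0],a.shape[1]:]=b; cv2.imwrite('pics/c4.png',im); print(im.shape)
E
```

```text
[ 0.46024545 -0.14859844  0.15189036] [-1.79971821e+02 -5.19782939e-02 -1.33548833e+01] [ 0.1466114   0.18408178 -1.92230824] [0.00183135 0.09600076 0.02809013] 0.04693537932543459 29.968990590423346 [ 0.52806818 -0.16553148  0.29231848] [ 1.65225880e+02  3.08164712e-02 -1.03312851e+02]
[279.4696785  172.63766401]
(540, 792, 3)
```

View pics/c4.png

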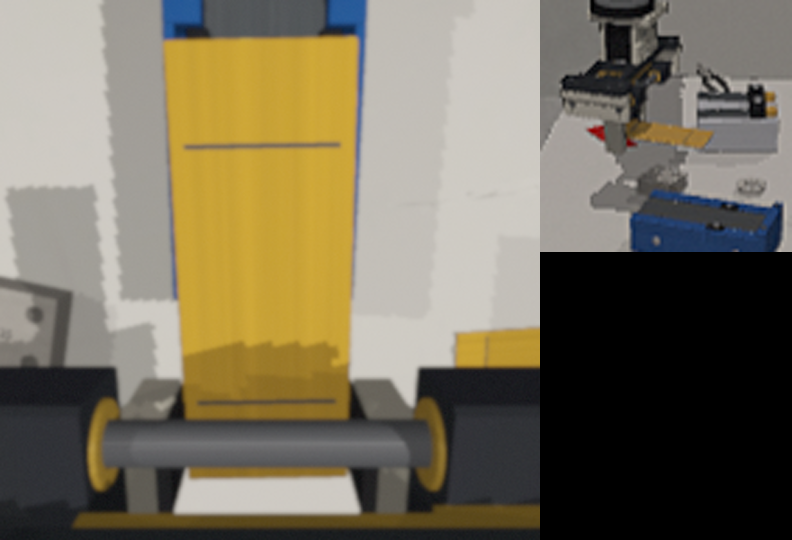

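```bash
python3 - <<'E'
from h import *
from scipy.optimize import least_squares
s=dict(position=np.array([0.52806818,-0.16553148,0.29231848]),attitude=np.array([165.22588,.0308,-103.31285]),fx=286.1658,fy=286.1658,cx=317.9221,cy=200.8531)
s0=dict(s,position=np.array([0.52751047,-0.16554066,0.29022379]),attitude=np.array([165.02435,-0.0081,-103.33864])) # settled camera for the same tool pose
T=np.array([.46023,-.14865,.1519])
px=np.array([[164,40],[358,37],[189,476],[348,474]])/1.8+[170,20]
def pts(q,yaw):
    C=R.from_euler('xyz',[q[4],q[3],yaw+q[2]],degrees=True).as_matrix()
    b=np.array([[.12,.024,.0015],[.12,-.024,.0015],[0,.024,.0015],[0,-.024,.0015]])
    return T+R.from_euler('z',yaw,degrees=True).apply([-.0148+q[0],q[1],0])+b@C.T
for n,ss in (('moving',s),('settled',s0)):
    r=least_squares(lambda q:np.r_[(proj(ss,pts(q,-13.35))-px).ravel(),q[4]*.3],np.zeros(5),x_scale=[.001,.001,1,1,1])
    print(n,'x off mm',r.x[0]*1e3,'y',r.x[1]*1e3,'yaw,pitch(+=far end down),roll',r.x[2:],'res',np.abs(r.fun).max())
E
```

```text
moving x off mm 1.183251614082977 y -1.3774781517887158 yaw,pitch(+=far end down),roll [0.96703793 1.55900935 0.05963106] res 0.35911170891682787
settled x off mm 0.9017974964722011 y -1.5690126126626809 yaw,pitch(+=far end down),roll [0.94749228 3.54089974 0.05226743] res 1.0560609540098653
```

Emit:
play_rows(plan=[[-0.43,-1.16,0,0,0,0],[-0.43,-1.16,0,0,0,0],[-0.86,-2.33,0,0,0,0],[-0.86,-2.33,0,0,0,0],[-0.86,-2.33,0,0,0,0],[-0.86,-2.33,0,0,0,0],[-0.86,-2.33,0,0,0,0],[-0.86,-2.33,0,0,0,0],[-0.86,-2.33,0,0,0,0],[-0.86,-2.33,0,0,0,0],[-0.86,-2.33,0,0,0,0],[-0.86,-2.33,0,0,0,0],[-0.86,-2.33,0,0,0,0],[-0.43,-1.16,0,0,0,0],[-0.43,-1.16,0,0,0,0],[0,0,0,0,0,-4.25],[0,0,0,0,0,-4.25],[0,0,0,0,0,-4.25],[0,0,0,0,0,-4.25],[0,0,0,0,0,0]])

```text
clock: 19.13
tool_pos: [0.4211, 0.1712, 0.1511]
orientation: [180.0, 0.0, 3.8]
force: [-0.4, 0.3, -1.5]
opening: 0.0468
gripper_force: 30.0
```

Emit:
play_rows(plan=[[0,0,0,0,0,0],[0,0,0,0,0,0],[0,0,0,0,0,0]])

```text
clock: 19.38
tool_pos: [0.4212, 0.1715, 0.1514]
orientation: [180.0, 0.0, 3.5]
force: [0.2, 1.1, -0.9]
opening: 0.0468
gripper_force: 30.0
```

```bash
python3 - <<'E'
from h import *
import pickle
s=snapshot('wrist'); o=get_obs(); print(o['tool_pos'],o['orientation'],o['force'],o['opening'],s['position'],s['attitude'])
pickle.dump((s,o),open('hover.pkl','wb'))
a=s['frame'][0:300,150:480,::-1]; cv2.imwrite('pics/c5.png',cv2.resize(a,None,fx=2,fy=2,interpolation=2))
E
```

```text
[0.42126734 0.17150555 0.15147208] [1.79994306e+02 1.02384719e-02 3.55685890e+00] [ 0.33894624  0.65395284 -0.76402525] 0.04728665807797841 [0.49027836 0.17489778 0.28966727] [ 1.65018250e+02 -1.02751924e-02 -8.64505356e+01]
```

View pics/c5.png

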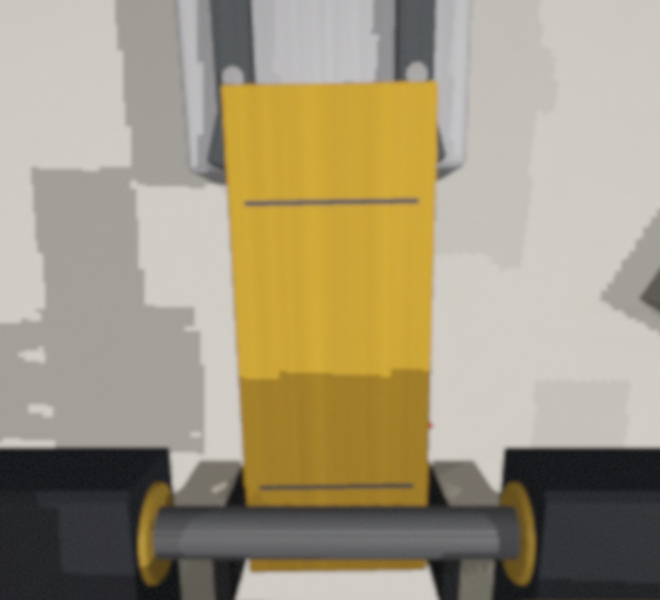

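```bash
python3 - <<'E'
from h import *
import pickle
from scipy.optimize import least_squares
s,o=pickle.load(open('hover.pkl','rb')); T=o['tool_pos'].copy(); yaw=o['orientation'][2]
px=np.array([[222,86],[437,82],[250,571],[427,569]])/2+[150,0]
def pts(q):
    C=R.from_euler('xyz',[q[4],q[3],yaw+q[2]],degrees=True).as_matrix()
    b=np.array([[.12,.024,.0015],[.12,-.024,.0015],[0,.024,.0015],[0,-.024,.0015]])
    return T+R.from_euler('z',yaw,degrees=True).apply([-.0148+q[0],q[1],0])+b@C.T
r=least_squares(lambda q:np.r_[(proj(s,pts(q))-px).ravel(),q[4]*.3],np.zeros(5),x_scale=[.001,.001,1,1,1])
P=pts(r.x); print(r.x,np.abs(r.fun).max()); print(P.round(4), 'far mid',P[:2].mean(0),'near mid',P[2:].mean(0))
S=np.array([.598,.186]);u=np.array([np.cos(np.radians(4.6)),np.sin(np.radians(4.6))]);l=np.array([-u[1],u[0]])
for n,m in(('far',P[:2].mean(0)),('near',P[2:].mean(0))): print(n,'along',1e3*(m[:2]-S)@u,'left',1e3*(m[:2]-S)@l)
# guides seen in this picture, z=.06 and block front, z=.05
M=R.from_euler('xyz',s['attitude'],degrees=True).as_matrix()
def at(c,r_,z):
    d=M@np.array([(150+c/2-s['cx'])/s['fx'],(r_/2-s['cy'])/s['fy'],1]);p=s['position']+d*(z-s['position'][2])/d[2]; return 1e3*(p[:2]-S)@u,1e3*(p[:2]-S)@l
for q in [(253,5,.06),(254,70,.06),(398,5,.06),(396,70,.06),(192,165,.05),(462,162,.05),(233,76,.06),(416,72,.06)]: print(q,np.round(at(*q),1))
E
```

```text
[ 1.43759664e-04 -1.57703679e-03  1.00283942e+00  3.33876543e+00
 -1.90481232e-01] 0.7512560324844344
[[0.5243 0.2025 0.1459]
 [0.5282 0.1546 0.1461]
 [0.4049 0.193  0.1529]
 [0.4087 0.1451 0.153 ]] far mid [0.52624102 0.17855775 0.14598079] near mid [0.40682386 0.16903421 0.15296953]
far along -72.12469173881149 left -1.6632874833297322
near along -191.92097904620414 left -1.5790231270534878
(253, 5, 0.06) [-25.3  25. ]
(254, 70, 0.06) [-45.7  25.8]
(398, 5, 0.06) [-26.2 -25.8]
(396, 70, 0.06) [-46.6 -25.2]
(192, 165, 0.05) [-75.7  53.1]
(462, 162, 0.05) [-76.6 -52.2]
(233, 76, 0.06) [-47.5  33.5]
(416, 72, 0.06) [-47.4 -32.4]
```

Plate sags about 3° at the far end and sits 1.8 mm right of the guide midline. Level it, shift, and descend in front of the flare.

Emit:
play_rows(plan=[[0,-0.09,0,0,1.5,0],[0,-0.09,0,0,1.5,0],[0,0,0,0,0,0],[0,0,0,0,0,0],[0,0,0,0,0,0],[0,0,0,0,0,0]])

```text
clock: 19.93
tool_pos: [0.4214, 0.1736, 0.1517]
orientation: [-180.0, -3.0, 3.6]
force: [-0.1, 0.7, -1.4]
opening: 0.0471
gripper_force: 30.0
```

```bash
cat >> h.py <<'E'
from scipy.optimize import least_squares
S=np.array([.598,.186]);U=np.array([np.cos(np.radians(4.6)),np.sin(np.radians(4.6))]);LL=np.array([-U[1],U[0]])
def platefit():
    # fit far corners, side edges of the held plate by colour; near end assumed as gripped
    s=snapshot('wrist'); o=get_obs(); T=o['tool_pos']; yaw=o['orientation'][2]
    hsv=cv2.cvtColor(s['frame'],cv2.COLOR_RGB2HSV)
    m=cv2.inRange(hsv,(15,120,60),(32,255,255)); m[232:]=0; m[:,:240]=0; m[:,400:]=0
    ct=max(cv2.findContours(m,cv2.RETR_EXTERNAL,cv2.CHAIN_APPROX_NONE)[0],key=cv2.contourArea)
    x,y,w,h=cv2.boundingRect(ct); rows=np.arange(y+8,218,3)
    Lf=np.polyfit(rows,[np.nonzero(m[r])[0].min()-.5 for r in rows],1); Rf=np.polyfit(rows,[np.nonzero(m[r])[0].max()+.5 for r in rows],1)
    cols=np.arange(x+10,x+w-10,3); Tf=np.polyfit(cols,[np.nonzero(m[:,c])[0].min()-.5 for c in cols],1)
    def X(f): v=(Tf[0]*f[1]+Tf[1])/(1-Tf[0]*f[0]); return [np.polyval(f,v),v]
    px=np.array([X(Lf),X(Rf),[np.polyval(Lf,215),215],[np.polyval(Rf,215),215]])
    def pts(q):
        C=R.from_euler('xyz',[0,q[3],yaw+q[2]],degrees=True).as_matrix()
        b=np.array([[.105+q[0],.024,.0015],[.105+q[0],-.024,.0015],[.02,.024,.0015],[.02,-.024,.0015]])
        return T+R.from_euler('z',yaw,degrees=True).apply([0,q[1],0])+b@C.T
    def res(q):
        p=proj(s,pts(q)); e=(p-px)[:2].ravel()
        return np.r_[e,p[2,0]-np.polyval(Lf,p[2,1]),p[3,0]-np.polyval(Rf,p[3,1])]
    r=least_squares(res,np.zeros(4),x_scale=[.001,.001,1,1]); P=pts(r.x); f=P[:2].mean(0); n=P[2:].mean(0)
    print('fit',r.x.round(4),'res',np.abs(r.fun).max().round(2),'plate yaw',(yaw+r.x[2]).round(2),'far top z',f[2].round(4),'near z',n[2].round(4))
    for q in (f,n): print(' along',(1e3*(q[:2]-S)@U).round(1),'left',(1e3*(q[:2]-S)@LL).round(1))
    print('tool',T.round(4),o['orientation'].round(2),o['force'].round(1),o['moment'].round(2))
E
python3 -c "from h import *; platefit()"
```

```text
fit [-4.0000e-04 -1.0000e-03  1.0203e+00 -6.4820e-01] res 1.95 plate yaw 4.65 far top z 0.1543 near z 0.1533
 along -72.4 left 0.9
 along -157.1 left 0.8
tool [0.4214 0.1736 0.1516] [-180.     -2.98    3.63] [-0.   0.9  0.1] [-0.12  0.24  0.01]
```

Emit:
play_rows(plan=[[-0.03,0,0.5,0,0,0],[-0.05,0,1,0,0,0],[-0.05,0,1,0,0,0],[-0.05,0,1,0,0,0],[-0.05,0,1,0,0,0],[-0.05,0,1,0,0,0],[-0.05,0,1,0,0,0],[-0.05,0.02,1,0,0,0],[-0.05,0.02,1,0,0,0],[-0.03,0,0.6,0,0,0],[-0.02,0,0.4,0,0,0],[0,0,0,0,0,0],[0,0,0,0,0,0],[0,0,0,0,0,0]])

```text
clock: 21.15
tool_pos: [0.4217, 0.1733, 0.0568]
orientation: [-180.0, -3.0, 3.7]
force: [0.0, 0.1, -1.3]
opening: 0.0469
gripper_force: 30.0
```

```bash
python3 -c "from h import *; platefit()"
```

```text
fit [-6.000e-04 -7.000e-04  8.106e-01 -6.684e-01] res 1.49 plate yaw 4.46 far top z 0.0596 near z 0.0586
 along -72.4 left 0.6
 along -156.8 left 0.8
tool [0.4217 0.1733 0.0569] [-179.97   -3.04    3.65] [-0.5  0.5 -1. ] [-0.09  0.25 -0.01]
```

Emit:
play_rows(plan=[[-0.01,0,0.1,0,0,0],[0,0,0.1,0,0,0],[0.1,0,0.01,0,0,0],[0.2,0,0.01,0,0,0],[0.25,-0.004,0.013,0,0,0],[0.25,-0.004,0.013,0,0,0],[0.25,-0.004,0.013,0,0,0],[0.25,-0.004,0.013,0,0,0],[0.25,-0.004,0.013,0,0,0],[0.25,-0.004,0.013,0,0,0],[0.25,-0.004,0.013,0,0,0],[0.25,-0.004,0.013,0,0,0],[0.25,-0.004,0.013,0,0,0],[0.25,-0.004,0.013,0,0,0],[0.2,-0.004,0.01,0,0,0],[0,0,0,0,0,0],[0,0,0,0,0,0]])

```text
clock: 22.62
tool_pos: [0.4514, 0.1754, 0.0543]
orientation: [180.0, -3.0, 3.6]
force: [-0.3, -0.1, -0.8]
opening: 0.0471
gripper_force: 30.0
```

```bash
python3 -c "from h import *; platefit()"
```

```text
fit [-7.0000e-04 -6.0000e-04  6.4730e-01 -1.2955e+00] res 1.85 plate yaw 4.29 far top z 0.0582 near z 0.0563
 along -42.9 left -0.0
 along -127.2 left 0.5
tool [0.4512 0.1753 0.0543] [179.99  -2.99   3.64] [ 0.2 -0.1 -1.3] [-0.06  0.22 -0.  ]
```

Emit:
play_rows(plan=[[0.1,-0.01,0.005,0,0,0],[0.2,-0.01,0.01,0,0,0],[0.25,-0.006,0.013,0,0,0],[0.25,-0.006,0.013,0,0,0],[0.25,-0.006,0.013,0,0,0],[0.25,-0.006,0.013,0,0,0],[0.25,-0.006,0.013,0,0,0],[0.25,-0.006,0.013,0,0,0],[0.25,-0.006,0.013,0,0,0],[0.25,-0.006,0.013,0,0,0],[0.2,-0.004,0.01,0,0,0],[0,0,0,0,0,0],[0,0,0,0,0,0]])

```text
clock: 23.75
tool_pos: [0.4763, 0.1777, 0.0544]
orientation: [180.0, -3.0, 3.6]
force: [0.6, -0.3, -1.8]
opening: 0.0468
gripper_force: 30.0
```

```bash
python3 -c "from h import *; platefit()"
```

```text
fit [-6.0000e-04 -7.0000e-04  7.7010e-01 -1.0219e+00] res 1.47 plate yaw 4.41 far top z 0.0577 near z 0.0562
 along -17.7 left 0.4
 along -102.1 left 0.7
tool [0.4762 0.1777 0.0544] [179.99  -2.99   3.64] [ 0.3  0.5 -0.8] [-0.1   0.27 -0.03]
```

Now lower to the floor gently.

Emit:
play_rows(plan=[[-0.003,0,0.05,0,0,0],[-0.003,0,0.05,0,0,0],[-0.003,0,0.05,0,0,0],[0,0,0,0,0,0],[0,0,0,0,0,0]])

```text
clock: 24.22
tool_pos: [0.4762, 0.1777, 0.0529]
orientation: [180.0, -3.0, 3.7]
force: [-0.1, -0.0, -0.5]
opening: 0.0467
gripper_force: 30.0
```

Emit:
play_rows(plan=[[-0.003,0,0.05,0,0,0],[0,0,0,0,0,0],[0,0,0,0,0,0]])

```text
clock: 24.47
tool_pos: [0.4762, 0.1777, 0.0524]
orientation: [180.0, -3.0, 3.7]
force: [-0.0, -0.2, -1.2]
opening: 0.0468
gripper_force: 30.0
```

Emit:
play_rows(plan=[[-0.003,0,0.05,0,0,0],[0,0,0,0,0,0],[0,0,0,0,0,0]])

```text
clock: 24.72
tool_pos: [0.4763, 0.1777, 0.0519]
orientation: [180.0, -3.0, 3.7]
force: [-0.8, -0.2, -1.5]
opening: 0.0469
gripper_force: 30.0
```

Emit:
play_rows(plan=[[-0.002,0,0.04,0,0,0],[0,0,0,0,0,0],[0,0,0,0,0,0]])

```text
clock: 24.97
tool_pos: [0.4762, 0.1777, 0.0515]
orientation: [180.0, -3.0, 3.6]
force: [0.6, 1.3, -0.6]
opening: 0.0471
gripper_force: 30.0
```

Emit:
play_rows(plan=[[-0.002,0,0.04,0,0,0],[0,0,0,0,0,0],[0,0,0,0,0,0]])

```text
clock: 25.22
tool_pos: [0.4763, 0.1777, 0.0511]
orientation: [-180.0, -3.0, 3.6]
force: [-0.1, -0.4, -1.0]
opening: 0.0469
gripper_force: 30.0
```

Emit:
play_rows(plan=[[-0.002,0,0.03,0,0,0],[0,0,0,0,0,0],[0,0,0,0,0,0]])

```text
clock: 25.47
tool_pos: [0.4762, 0.1777, 0.0508]
orientation: [180.0, -3.0, 3.7]
force: [1.1, -0.1, -1.5]
opening: 0.0469
gripper_force: 30.0
```

```bash
python3 -c "from h import *; platefit()"
```

```text
fit [-5.000e-04 -8.000e-04  8.892e-01 -5.312e-01] res 1.37 plate yaw 4.54 far top z 0.0533 near z 0.0525
 along -17.5 left 0.6
 along -102.1 left 0.7
tool [0.4762 0.1777 0.0508] [180.    -3.     3.65] [-0.3 -0.2 -0.8] [-0.02  0.2   0.05]
```

Emit:
play_rows(plan=[[-0.002,0,0.03,0,0,0],[0,0,0,0,0,0],[0,0,0,0,0,0]])

```text
clock: 25.77
tool_pos: [0.4762, 0.1777, 0.0505]
orientation: [180.0, -3.0, 3.7]
force: [0.3, 0.6, -0.8]
opening: 0.0471
gripper_force: 30.0
```

Emit:
play_rows(plan=[[-0.002,0,0.03,0,0,0],[0,0,0,0,0,0],[0,0,0,0,0,0]])

```text
clock: 26.02
tool_pos: [0.4762, 0.1777, 0.0502]
orientation: [180.0, -3.0, 3.7]
force: [0.3, 1.0, -1.2]
opening: 0.0468
gripper_force: 30.0
```

Emit:
play_rows(plan=[[-0.002,0,0.03,0,0,0],[0,0,0,0,0,0],[0,0,0,0,0,0]])

```text
clock: 26.27
tool_pos: [0.4762, 0.1777, 0.0499]
orientation: [180.0, -3.0, 3.7]
force: [-0.3, -0.8, -0.7]
opening: 0.0466
gripper_force: 30.0
```

```bash
python3 - <<'E'
from h import *
platefit()
f=[]
for i in range(4): snapshot('wrist'); o=get_obs(); f.append(np.r_[o['force'],o['moment']])
print(np.mean(f,0).round(2))
s=snapshot('side'); o=get_obs(); uv=proj(s,o['tool_pos']+[.05,0,0])[0]; x,y=map(int,uv)
b=cv2.resize(s['frame'][y-40:y+40,x-60:x+60,::-1],None,fx=6.5,fy=6.5,interpolation=2); cv2.imwrite('pics/c6.png',b)
E
```

```text
fit [-4.000e-04 -8.000e-04  8.676e-01 -3.688e-01] res 1.29 plate yaw 4.52 far top z 0.0521 near z 0.0516
 along -17.5 left 0.6
 along -102.1 left 0.7
tool [0.4762 0.1777 0.0499] [-180.     -3.      3.65] [-0.8  0.  -0.2] [-0.09  0.21  0.01]
[-0.27  0.02 -0.84 -0.08  0.22  0.01]
```

Emit:
play_rows(plan=[[-0.002,0,0.03,0,0,0],[0,0,0,0,0,0],[0,0,0,0,0,0]])

```text
clock: 26.82
tool_pos: [0.4763, 0.1778, 0.0497]
orientation: [-180.0, -3.0, 3.7]
force: [-0.8, 0.5, -1.5]
opening: 0.0466
gripper_force: 30.0
```

Emit:
play_rows(plan=[[-0.002,0,0.03,0,0,0],[0,0,0,0,0,0],[0,0,0,0,0,0]])

```text
clock: 27.07
tool_pos: [0.4763, 0.1778, 0.0494]
orientation: [-180.0, -3.0, 3.7]
force: [0.4, -0.6, 0.2]
opening: 0.047
gripper_force: 30.0
```

Emit:
play_rows(plan=[[-0.002,0,0.03,0,0,0],[0,0,0,0,0,0],[0,0,0,0,0,0]])

```text
clock: 27.32
tool_pos: [0.4763, 0.1778, 0.0491]
orientation: [-180.0, -3.0, 3.7]
force: [-0.1, -0.4, 0.6]
opening: 0.0467
gripper_force: 30.0
```

```bash
python3 - <<'E'
from h import *
platefit()
f=[]
for i in range(4): snapshot('wrist'); o=get_obs(); f.append(np.r_[o['force'],o['moment']])
print(np.mean(f,0).round(2))
E
```

```text
fit [-5.0000e-04 -8.0000e-04  8.7010e-01 -1.5654e+00] res 1.33 plate yaw 4.52 far top z 0.0535 near z 0.0511
 along -17.6 left 0.6
 along -102.0 left 0.7
tool [0.4763 0.1778 0.0491] [-179.99   -3.01    3.65] [-0.1  0.1  0.6] [-0.07  0.19  0.03]
[-0.04  0.25  0.49 -0.05  0.13 -0.02]
```

Emit:
play_rows(plan=[[0,0,-0.04,0,-0.5,0],[0,0,-0.04,0,-0.5,0],[0,0,0,0,0,0],[0,0,0,0,0,0],[0,0,0,0,0,0]])

```text
clock: 27.98
tool_pos: [0.4764, 0.1778, 0.0498]
orientation: [-180.0, -2.0, 3.6]
force: [0.3, -0.1, -0.2]
opening: 0.0468
gripper_force: 30.0
```

```bash
python3 - <<'E'
from h import *
platefit()
f=[]
for i in range(4): snapshot('wrist'); o=get_obs(); f.append(np.r_[o['force'],o['moment']])
print(np.mean(f,0).round(2))
E
```

```text
fit [-4.000e-04 -7.000e-04  8.561e-01 -5.807e-01] res 1.29 plate yaw 4.5 far top z 0.0524 near z 0.0515
 along -17.4 left 0.6
 along -102.0 left 0.8
tool [0.4763 0.1777 0.0498] [-180.     -2.01    3.65] [ 0.2 -0.4  0.4] [ 0.03  0.01 -0.01]
[-0.47  0.03  0.59  0.    0.05 -0.  ]
```

Emit:
play_rows(plan=[[0.1,0,0.003,0,0,0],[0.2,0,0.007,0,0,0],[0.2,0,0.007,0,0,0],[0.2,0,0.007,0,0,0],[0.2,0,0.007,0,0,0],[0.2,0,0.007,0,0,0],[0.1,0,0.003,0,0,0],[0,0,0,0,0,0]])

```text
clock: 28.9
tool_pos: [0.4886, 0.1786, 0.0499]
orientation: [-180.0, -2.0, 3.6]
force: [-0.2, 0.1, 2.8]
opening: 0.0467
gripper_force: 30.0
```

Emit:
play_rows(plan=[[0.05,0,0.002,0,0,0],[0.05,0,0.002,0,0,0],[0.05,0,0.002,0,0,0],[0,0,0,0,0,0]])

```text
clock: 29.23
tool_pos: [0.4897, 0.1786, 0.0499]
orientation: [180.0, -2.0, 3.7]
force: [-0.9, 0.3, 2.1]
opening: 0.0472
gripper_force: 30.0
```

Emit:
play_rows(plan=[[0.05,0,0.002,0,0,0],[0.05,0,0.002,0,0,0],[0,0,0,0,0,0]])

```text
clock: 29.48
tool_pos: [0.4908, 0.1787, 0.0499]
orientation: [-180.0, -2.0, 3.7]
force: [-0.8, -0.8, 3.4]
opening: 0.0468
gripper_force: 30.0
```

Emit:
play_rows(plan=[[0.05,0,-0.01,0,0,0],[0.05,0,0.002,0,0,0],[0,0,0,0,0,0]])

```text
clock: 29.73
tool_pos: [0.4918, 0.1787, 0.0499]
orientation: [180.0, -2.0, 3.7]
force: [-0.6, 0.0, 2.5]
opening: 0.0466
gripper_force: 30.0
```

Emit:
play_rows(plan=[[0.05,0,0,0,0,0],[0.03,0,0.002,0,0,0],[0,0,0,0,0,0]])

```text
clock: 29.98
tool_pos: [0.4925, 0.1788, 0.05]
orientation: [-180.0, -2.0, 3.7]
force: [-1.1, -0.8, 4.9]
opening: 0.0469
gripper_force: 30.0
```

Emit:
play_rows(plan=[[0.05,0,0,0,0,0],[0,0,0.002,0,0,0],[0,0,0,0,0,0]])

```text
clock: 30.23
tool_pos: [0.493, 0.1788, 0.05]
orientation: [-180.0, -2.0, 3.7]
force: [0.2, -0.3, 3.4]
opening: 0.0472
gripper_force: 30.0
```

Emit:
play_rows(plan=[[0.05,0,-0.01,0,0,0],[0,0,0,0,0,0],[0,0,0,0,0,0]])

```text
clock: 30.48
tool_pos: [0.4935, 0.1788, 0.05]
orientation: [-180.0, -2.0, 3.6]
force: [-0.0, -0.5, 3.1]
opening: 0.0469
gripper_force: 30.0
```

Emit:
play_rows(plan=[[0.05,0,0,0,0,0],[0,0,0,0,0,0],[0,0,0,0,0,0]])

```text
clock: 30.73
tool_pos: [0.4937, 0.1787, 0.05]
orientation: [180.0, -2.0, 3.6]
force: [-2.4, -0.4, 4.9]
opening: 0.0472
gripper_force: 30.0
```

Emit:
play_rows(plan=[[0.05,0,0,0,0,0],[0,0,0,0,0,0],[0,0,0,0,0,0]])

```text
clock: 30.98
tool_pos: [0.4939, 0.1786, 0.0499]
orientation: [180.0, -1.9, 3.6]
force: [-4.4, -0.1, 4.8]
opening: 0.0472
gripper_force: 30.0
```

```bash
python3 -c "from h import *; platefit()"
```

```text
fit [ 3.0000e-04 -8.0000e-04  8.9340e-01 -1.8981e+00] res 1.18 plate yaw 4.54 far top z 0.0549 near z 0.0521
 along 0.8 left 0.1
 along -84.4 left 0.2
tool [0.4939 0.1786 0.0499] [179.97  -1.95   3.64] [-4.8  0.6  6.2] [0.12 1.42 0.08]
```

Emit:
play_rows(plan=[[0,0,-0.03,0,-0.4,0],[0,0,-0.03,0,-0.4,0],[0,0,0,0,0,0],[0,0,0,0,0,0]])

```text
clock: 31.37
tool_pos: [0.4939, 0.1785, 0.0504]
orientation: [180.0, -1.1, 3.6]
force: [-5.7, -0.7, 4.4]
opening: 0.0469
gripper_force: 30.0
```

```bash
python3 -c "from h import *; platefit()"
```

```text
fit [ 4.000e-04 -9.000e-04  9.552e-01 -6.941e-01] res 1.16 plate yaw 4.58 far top z 0.0532 near z 0.0522
 along 1.0 left 0.0
 along -84.4 left 0.1
tool [0.4939 0.1786 0.0504] [179.97  -1.13   3.63] [-5.2  0.5  3.5] [-0.02  1.78  0.08]
```

Emit:
play_rows(plan=[[0.03,0,0,0,0,0],[0.03,0,0,0,0,0],[0,0,0,0,0,0],[0,0,0,0,0,0],[0,0,0,0,0,0]])

```text
clock: 31.83
tool_pos: [0.4941, 0.1785, 0.0504]
orientation: [180.0, -1.1, 3.6]
force: [-7.1, -0.4, 5.8]
opening: 0.0469
gripper_force: 30.0
```

Emit:
play_rows(plan=[[0,0,0,0,0,0],[0,0,0,0,0,0],[0,0,0,0,0,0],[0,0,0,0,0,0],[0,0,0,0,0,0],[0,0,0,0,0,0],[0,0,0,0,0,0],[0,0,0,0,0,0],[0,0,0,0,0,0],[0,0,0,0,0,0],[0,0,0,0,0,0],[0,0,0,0,0,0]], grip=8.76)

```text
clock: 32.83
tool_pos: [0.495, 0.1789, 0.0507]
orientation: [-180.0, -1.2, 3.7]
force: [0.6, -0.3, 0.3]
opening: 0.0877
gripper_force: 0.0
```

Emit:
play_rows(plan=[[0,0,-0.3,0,0,0],[0,0,-0.6,0,0,0],[0,0,-1,0,0,0],[0,0,-1,0,0,0],[0,0,-1.5,0,0,0],[0,0,-1.5,0,0,0],[0,0,-1.5,0,0,0],[0,0,-1.5,0,0,0],[0,0,-1.5,0,0,0],[0,0,-1.5,0,0,0],[0,0,-1.5,0,0,0],[0,0,-1.5,0,0,0],[-1,0,0,0,-1.1,0],[0,0,0,0,0,0],[0,0,0,0,0,0],[0,0,0,0,0,0]])

```text
clock: 34.17
tool_pos: [0.4817, 0.1779, 0.1993]
orientation: [180.0, -0.1, 3.7]
force: [0.3, 0.2, 0.2]
opening: 0.0877
gripper_force: 0.0
```

```bash
python3 - <<'E'
from h import *
s=snapshot('wrist'); a=rect(s,(0.445,0.645),(0.11,0.26),0.053,3,'r3')
s2=snapshot('side'); uv=proj(s2,[.55,.18,.05])[0]; x,y=map(int,uv)
b=cv2.resize(s2['frame'][y-30:y+30,x-35:x+35,::-1],None,fx=4.5,fy=4.5,interpolation=2)
im=np.zeros((600,450+b.shape[1],3),np.uint8); im[:,:450]=a[:600,:450]; im[:b.shape[0],450:]=b; cv2.imwrite('pics/f.png',im)
for c,z in(('wrist',0),('scene',snapshot('scene') and 0)):
  for t in ['block','ring','glue']: print(c,t,[(np.round(d['position'],3).tolist(),round(d['score'],2)) for d in spot_point(c,t)][:2])
E
```

```text
wrist block [([0.486, -0.008, -0.002], 0.91)]
wrist ring [([0.613, -0.001, 0.003], 0.57)]
wrist glue []
scene block [([0.488, -0.008, 0.001], 0.61)]
scene ring [([0.606, 0.006, -0.003], 0.54)]
scene glue [([0.788, 0.062, -0.003], 0.78)]
```

View pics/f.png

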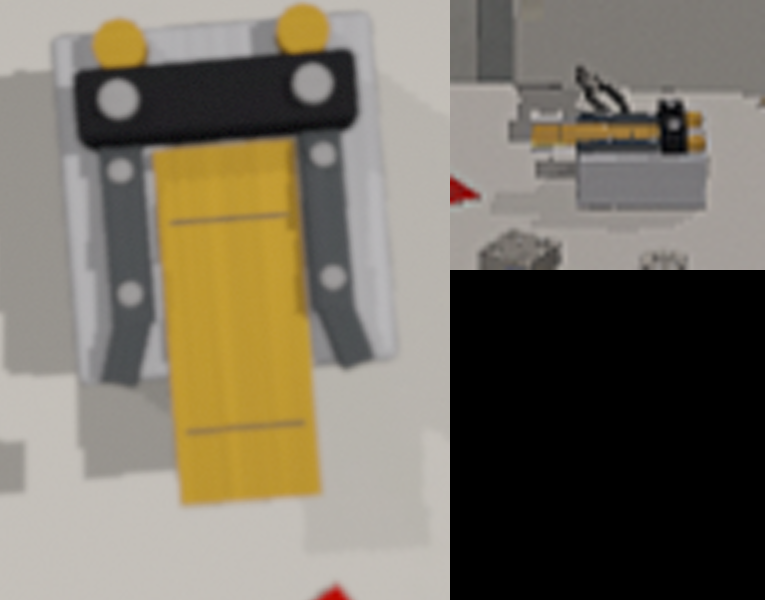

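```bash
python3 - <<'E'
from h import *
s=snapshot('wrist'); f=s['frame']
# sample along lines parallel to the seat axis at lateral offsets, plane z=.053
for lat in (-15,-5,5,15):
    a=np.arange(-8,8.1,1); P=np.array([[*(S+U*x/1e3+LL*lat/1e3),.053] for x in a]); uv=proj(s,P).astype(np.float32)
    v=cv2.remap(f,uv[:,0].reshape(1,-1),uv[:,1].reshape(1,-1),1)[0]
    print(lat,[(int(x),v_.tolist()) for x,v_ in zip(a,v)][2:13])
    a=np.arange(-124,-114,1); P=np.array([[*(S+U*x/1e3+LL*lat/1e3),.053] for x in a]); uv=proj(s,P).astype(np.float32)
    v=cv2.remap(f,uv[:,0].reshape(1,-1),uv[:,1].reshape(1,-1),1)[0]; print('  end',[(int(x),v_.tolist()) for x,v_ in zip(a,v)])
E
```

```text
-15 [(-6, [184, 147, 49]), (-5, [184, 148, 49]), (-4, [183, 146, 48]), (-3, [182, 146, 52]), (-2, [171, 138, 62]), (-1, [138, 114, 70]), (0, [86, 74, 59]), (1, [37, 35, 33]), (2, [18, 17, 19]), (3, [18, 17, 19]), (4, [23, 22, 26])]
  end [(-124, [195, 191, 184]), (-123, [193, 188, 181]), (-122, [190, 183, 173]), (-121, [187, 173, 154]), (-120, [185, 161, 120]), (-119, [185, 152, 79]), (-118, [187, 149, 56]), (-117, [187, 148, 50]), (-116, [186, 148, 49]), (-115, [186, 148, 48])]
-5 [(-6, [180, 142, 45]), (-5, [180, 143, 49]), (-4, [179, 143, 46]), (-3, [179, 142, 54]), (-2, [173, 142, 77]), (-1, [148, 128, 94]), (0, [99, 89, 76]), (1, [41, 39, 34]), (2, [16, 16, 18]), (3, [16, 15, 18]), (4, [25, 23, 25])]
  end [(-124, [196, 192, 186]), (-123, [195, 191, 184]), (-122, [194, 187, 179]), (-121, [191, 180, 163]), (-120, [188, 167, 131]), (-119, [187, 156, 87]), (-118, [187, 150, 57]), (-117, [187, 149, 50]), (-116, [186, 148, 48]), (-115, [187, 149, 50])]
5 [(-6, [184, 147, 48]), (-5, [183, 146, 48]), (-4, [183, 146, 47]), (-3, [183, 147, 53]), (-2, [175, 143, 76]), (-1, [151, 130, 98]), (0, [101, 92, 84]), (1, [43, 41, 40]), (2, [11, 12, 14]), (3, [16, 14, 19]), (4, [18, 20, 22])]
  end [(-124, [196, 191, 186]), (-123, [195, 191, 185]), (-122, [193, 188, 179]), (-121, [189, 179, 161]), (-120, [186, 165, 126]), (-119, [187, 155, 82]), (-118, [189, 152, 56]), (-117, [189, 152, 50]), (-116, [190, 152, 52]), (-115, [190, 152, 51])]
15 [(-6, [180, 143, 46]), (-5, [180, 143, 46]), (-4, [180, 143, 46]), (-3, [179, 144, 47]), (-2, [173, 142, 56]), (-1, [145, 124, 68]), (0, [90, 79, 59]), (1, [35, 32, 29]), (2, [14, 13, 15]), (3, [17, 16, 18]), (4, [22, 24, 25])]
  end [(-124, [196, 192, 186]), (-123, [195, 191, 185]), (-122, [194, 188, 179]), (-121, [190, 181, 161]), (-120, [187, 167, 124]), (-119, [185, 154, 80]), (-118, [186, 150, 56]), (-117, [187, 149, 50]), (-116, [186, 148, 50]), (-115, [187, 149, 50])]
```

Plate is home within about 1 mm (near end at −120 mm), but a thin grey mix at the stop suggests it may have sprung off by a fraction of a millimetre. I'll seat it again with the closed fingertips on its end and back off slowly.

Emit:
play_rows(plan=[[-0.4,0.03,0,0,0,-0.2],[-0.4,0.03,0,0,0,-0.2],[-0.4,0.03,0,0,0,-0.2],[-0.4,0.03,0,0,0,-0.2],[-0.4,0.03,0,0,0,-0.1],[0,0,0.6,0,0,0],[0,0,0.6,0,0,0],[0,0,0.6,0,0,0],[0,0,0.6,0,0,0],[0,0,0.6,0,0,0],[0,0,0.6,0,0,0],[0,0,0.6,0,0,0],[0,0,0.6,0,0,0],[0,0,0.6,0,0,0],[0,0,0.6,0,0,0],[0,0,0,0,0,0],[0,0,0,0,0,0]], grip=0)

```text
clock: 36.08
tool_pos: [0.4621, 0.175, 0.1391]
orientation: [180.0, -0.1, 4.6]
force: [1.2, 0.2, 0.5]
opening: 0.0008
gripper_force: 0.0
```

Emit:
play_rows(plan=[[0,0,0.7,0,0,0],[0,0,1,0,0,0],[0,0,1,0,0,0],[0,0,1,0,0,0],[0,0,1,0,0,0],[0,0,1,0,0,0],[0,0,1,0,0,0],[0,0,0.8,0,0,0],[0,0,0.7,0,0,0],[0,0,0.3,0,0,0],[0,0,0,0,0,0],[0,0,0,0,0,0]])

```text
clock: 37.08
tool_pos: [0.4624, 0.1752, 0.0544]
orientation: [180.0, -0.1, 4.6]
force: [0.2, -0.3, -1.0]
opening: 0.0002
gripper_force: 0.0
```

Emit:
play_rows(plan=[[0.1,0,0,0,0,0],[0.1,0,0,0,0,0],[0.1,0,0,0,0,0],[0.1,0,0,0,0,0],[0,0,0,0,0,0],[0,0,0,0,0,0]])

```text
clock: 37.58
tool_pos: [0.4664, 0.1755, 0.0545]
orientation: [-180.0, -0.1, 4.5]
force: [0.5, -0.0, 0.7]
opening: 0.0008
gripper_force: 0.0
```

Emit:
play_rows(plan=[[0.05,0,0,0,0,0],[0.05,0,0,0,0,0],[0,0,0,0,0,0],[0,0,0,0,0,0]])

```text
clock: 37.92
tool_pos: [0.4673, 0.1756, 0.0544]
orientation: [180.0, -0.1, 4.5]
force: [0.1, 0.3, 0.0]
opening: 0.0001
gripper_force: 0.0
```

Emit:
play_rows(plan=[[0.05,0,0,0,0,0],[0.05,0,0,0,0,0],[0,0,0,0,0,0],[0,0,0,0,0,0]])

```text
clock: 38.25
tool_pos: [0.4677, 0.1753, 0.0542]
orientation: [180.0, -0.0, 4.5]
force: [-3.7, 0.7, 1.7]
opening: 0.0007
gripper_force: 2.0
```

Emit:
play_rows(plan=[[0.05,0,0,0,0,0],[0.05,0,0,0,0,0],[0,0,0,0,0,0],[0,0,0,0,0,0]])

```text
clock: 38.58
tool_pos: [0.4681, 0.1751, 0.054]
orientation: [179.9, 0.0, 4.5]
force: [-7.0, -0.5, 2.4]
opening: 0.0004
gripper_force: 3.4
```

Home and bearing with 7 N. Back off slowly.

Emit:
play_rows(plan=[[-0.02,0,0,0,0,0],[-0.02,0,0,0,0,0],[-0.02,0,0,0,0,0],[-0.02,0,0,0,0,0],[-0.02,0,0,0,0,0],[-0.02,0,0,0,0,0],[-0.02,0,0,0,0,0],[-0.02,0,0,0,0,0],[-0.02,0,0,0,0,0],[-0.02,0,0,0,0,0],[-0.02,0,0,0,0,0],[-0.02,0,0,0,0,0],[-0.05,0,0,0,0,0],[-0.1,0,0,0,0,0],[-0.3,0,0,0,0,0],[-0.5,0,0,0,0,0],[-0.5,0,0,0,0,0],[0,0,0,0,0,0]])

```text
clock: 40.08
tool_pos: [0.4514, 0.1741, 0.0544]
orientation: [180.0, -0.1, 4.6]
force: [0.9, -0.1, -0.2]
opening: 0.0004
gripper_force: 0.0
```

Emit:
play_rows(plan=[[0,0,-0.7,0,0,0],[0,0,-1.5,0,0,0],[0,0,-1.5,0,0,0],[0,0,-1.5,0,0,0],[0,0,-1.5,0,0,0],[0,0,-1.5,0,0,0],[0,0,-1.5,0,0,0],[0,0,-1.5,0,0,0],[0,0,-1.5,0,0,0],[0,0,-1.5,0,0,0],[0,0,0,0,0,0],[0,0,0,0,0,0],[0,0,0,0,0,0]])

```text
clock: 41.17
tool_pos: [0.452, 0.1743, 0.1963]
orientation: [-180.0, -0.1, 4.5]
force: [0.3, -0.3, -0.8]
opening: 0.0003
gripper_force: 0.0
```

```bash
python3 - <<'E'
from h import *
s=snapshot('wrist'); f=s['frame']; print(get_obs()['force'])
for lat in (-15,-5,5,15):
    for a in (np.arange(-3,3.1,1),np.arange(-123,-116,1)):
        P=np.array([[*(S+U*x/1e3+LL*lat/1e3),.053] for x in a]); uv=proj(s,P).astype(np.float32)
        v=cv2.remap(f,uv[:,0].reshape(1,-1),uv[:,1].reshape(1,-1),1)[0]
        print(lat,[(int(x),v_.tolist()) for x,v_ in zip(a,v)])
E
```

```text
[-0.25016627 -0.60642124 -0.18033785]
-15 [(-3, [185, 148, 48]), (-2, [180, 143, 48]), (-1, [156, 123, 48]), (0, [92, 71, 32]), (1, [32, 28, 20]), (2, [14, 14, 16]), (3, [9, 10, 13])]
-15 [(-123, [195, 191, 185]), (-122, [194, 189, 182]), (-121, [191, 183, 171]), (-120, [189, 171, 144]), (-119, [189, 158, 99]), (-118, [189, 152, 63]), (-117, [188, 150, 51])]
-5 [(-3, [181, 143, 47]), (-2, [176, 139, 47]), (-1, [152, 119, 46]), (0, [90, 70, 34]), (1, [33, 26, 20]), (2, [11, 12, 15]), (3, [10, 10, 12])]
-5 [(-123, [198, 193, 187]), (-122, [197, 192, 184]), (-121, [194, 186, 174]), (-120, [190, 173, 146]), (-119, [189, 160, 101]), (-118, [188, 152, 63]), (-117, [190, 151, 52])]
5 [(-3, [184, 147, 49]), (-2, [180, 144, 48]), (-1, [156, 123, 47]), (0, [95, 74, 39]), (1, [35, 28, 22]), (2, [13, 13, 14]), (3, [9, 8, 11])]
5 [(-123, [198, 194, 188]), (-122, [197, 192, 185]), (-121, [194, 186, 174]), (-120, [191, 174, 145]), (-119, [192, 162, 101]), (-118, [193, 157, 64]), (-117, [193, 155, 52])]
15 [(-3, [181, 143, 46]), (-2, [176, 139, 45]), (-1, [153, 120, 45]), (0, [91, 70, 32]), (1, [34, 27, 20]), (2, [12, 11, 13]), (3, [15, 13, 13])]
15 [(-123, [198, 194, 189]), (-122, [196, 192, 185]), (-121, [193, 185, 174]), (-120, [190, 172, 145]), (-119, [188, 159, 101]), (-118, [189, 153, 63]), (-117, [188, 150, 49])]
```

The grey strip is gone (brass goes straight to black), so the plate bears on the stop.

```bash
python3 -c "from plant import *; print(close_job())"
```

```text
the job is handed in; nothing more can be done
None
```

The brass plate lies flat between the guides against the black stop, let go and clear of the robot, and the job is handed in at about 41 s. After letting go it had sprung back by well under a millimetre, so I pushed it home again at 7 N with the closed fingertips. The highest reading I saw was 13 N, and the block, ring and glue pot still measure where they started.

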